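Release the green lane and roll the last green cell out of the bin

TASK

I need the last green cell out of the sloped three-lane bin. On the green cell's lane pull the red spring pin up and turn its knob counter-clockwise to the stop so that it settles in its rest notch and stays out; the cell then rolls down to the scoop lip, and from there push it with a fingertip up over the lip into the black-matted tray in front, where it must come to rest; do not lift it up out of the bin. Leave the green lane's pin parked, both purple lanes locked with their cells in place, and the things beside the bin where they are.

Things in the scene. Friction and masses are not known exactly. Their poses are not given: they have to be found in the camera images.
- bin: Grey base plate of the three-lane cell bin, 268 mm (x) by 234 mm (y), fixed. Origin on the bench below the middle lane's trough line; x points up the lanes, away from the front tray, z up. The lanes stand side by side at y = -74, 0 and 74 mm in any order, each 73 mm wide outside.
- green_lane: Blue lane holding the only green cell. Origin on the bench below its trough, mid-width; x to the back, z up. Inner width 68 mm, side sheets 2.5. Smooth floor, z = 14 mm at x = -3, rises 9 degrees to the back (18 at x = 20, 29 at x = 92). In front of x = -3 a smooth lip rises at 28 degrees to z = 24 at x = -22 to -25, then falls to the tray at x = -51. Side sheets stand 10 to 25 mm above the floor.
- purple_lane_a: A lane of the same make with two purple cells behind its stop pin; frame as for green_lane.
- purple_lane_b: The other lane of the same make with two purple cells behind its stop pin; frame as for green_lane.
- tray_middle (a point): Middle of the pick-up tray floor (black rubber mat, 4 mm above the bench) at the front of the bin, shared by all lanes: in the bin frame from x = -115 to -51 mm and over the full width, with 16 mm high front and side walls.
- green_lane_trough (a point): Point on the floor of the green lane's trough, middle of its width, 14 mm above the bench: where a released cell comes to lie against the foot of the lip (its middle then about 10 mm above this point). Pushed at or above mid-height by a grippy fingertip it tends to wedge against the lip; pushed below mid-height, rising with the lip, it goes over easily.
- green_lane_crest (a point): Middle of the crest of the green lane's lip, 10 mm above the trough and 23 mm in front of it.
- green_pin (a joint): Lift of the green lane's stop pin (spring plunger) in m: 0 = down, blocking the lane (tip 7 mm above its floor); at most 0.019. A spring pulls it down with 3 N when down, 8 N at the top. In its rest notch it stays at about 0.013 and the cell passes below.
- green_knob (a joint): Turn of the green lane's knob in rad, 0 as found, positive counter-clockwise from above, stop at 1.27. Its cross pin lies in a deep slot at 0: lift the pin 0.0155 or more to turn it. At the stop it drops about 2 mm into the rest notch when let go; between 0.3 and 1.0 it only lies on the flat sleeve top, not in the notch. Turning takes about 0.02 N m.
- green_knob_grip (a point): Middle of the red round knob of the green lane's pin: 22 mm diameter, 17 mm tall (8.5 below to 8.5 above), axis upright; the point moves with the knob. 92 mm behind the trough, 79 mm above the bench when down. Below it a steel sleeve, 24 mm diameter, on a bridge over the lane (x = 81 to 103, top at z = 54 mm). Lane open above in front of the bridge; two guard wires run over it behind.
- purple_pin_a (a joint): Lift of the stop pin of purple_lane_a in m, 0 = down.
- purple_pin_b (a joint): Lift of the stop pin of purple_lane_b in m, 0 = down.
- green_cell: The green lithium cell, round, 18 mm in diameter, 64 mm long along its own y axis, about 46 g. It lies across its lane, behind the stop pin, and rolls down to the trough by itself when the pin is out. In the tray it may roll and rock for a second or two.
- green_cell_middle (a point): Middle of the green cell, on its axis.
- flux_jar: Flux jar with a green lid, 44 mm in diameter, 34 mm tall, stands left of the bin. Origin at its underside.
- amber_tape: Roll of amber tape, 61 mm in diameter, 19 mm tall, lies right of the bin. Origin at its underside.
- green_screwdriver: Screwdriver with green handle, 168 mm long along its y axis, lies left of the bin. Origin at its underside.
- purple_cell_1_middle (a point): Middle of a purple cell (same size as the green one) in purple_lane_a, on its axis.
- purple_cell_2_middle (a point): Middle of a purple cell (same size as the green one) in purple_lane_a, on its axis.
- purple_cell_3_middle (a point): Middle of a purple cell (same size as the green one) in purple_lane_b, on its axis.
- purple_cell_4_middle (a point): Middle of a purple cell (same size as the green one) in purple_lane_b, on its axis.

How it is judged:
On the way, in this order (a step that is already met when the one before it is completed fails the run):
1. the green lane's pin is pulled out and settled in its rest notch (lift 11 to 14.3 mm, knob turned by more than 1.1 rad) (value of joint green_pin between 0.011 and 0.0143 m and value of joint green_knob above 1.1 rad), for 0.3 s.
2. the green cell lies in the front tray (x of green_cell_middle in the frame of bin between -0.112 and -0.049 m and y of green_cell_middle in the frame of bin between -0.112 and 0.112 m and z of green_cell_middle in the frame of bin below 0.019 m), for 0.2 s.
At the end, for the whole second after the job is handed in: The green cell rests (under 0.08 m/s) on the front tray floor: middle 49 to 112 mm before the trough line, within 112 mm of the bin middle sideways, under 19 mm high. The green pin rests in its notch (lift 11 to 14.3 mm, turned over 1.1 rad); both purple pins are down (under 3 mm) (all of step 1 and all of step 2 and linear speed of green_cell below 0.08 m/s and value of joint each of purple_pin_a, purple_pin_b below 0.003 m); the robot touches nothing.
It fails at once if the green cell is lifted up out of the bin (its middle more than 65 mm above the bench) instead of being moved over the lip (z of green_cell_middle in the frame of bin above 0.065 m).
It fails at once if a purple lane's stop pin is pulled up by more than 5 mm (value of joint any of purple_pin_a, purple_pin_b above 0.005 m).
It fails at once if a purple cell is moved by more than 15 mm (distance of any of purple_cell_1_middle, purple_cell_2_middle, purple_cell_3_middle, purple_cell_4_middle from where it was at the start of the episode above 0.015 m).
It fails at once if the flux jar, the tape or the screwdriver is moved by more than 30 mm (distance of any of flux_jar, amber_tape, green_screwdriver from where it was at the start of the episode above 0.03 m).
It also fails if it takes over 48 s, if anything falls off the work surface, if the arm or the gripper's body presses on something with over 40 N, if the wrist force passes 120 N, or if a joint passes its speed limit or range.

ROBOT

A 6-joint arm with a two-finger parallel gripper is mounted at the origin on a cart in front of the work surface, level with it; the furniture and walls round the work are solid. World frame = base frame: x ahead of the robot, y to its left, z up, the work surface at z = 0. Lengths are in m, angles in rad, forces in N, time in s.
With the tool pointing down it reaches from about 0.2 to 0.875 m from the base axis. Payload 3.4 kg.
Tool frame: the origin (TCP) lies where the fingers leave the gripper's body, on its centre line; the fingertips stand 97 mm ahead of it and the grasp point (between the pads) lies 78 mm ahead of it; z points along the fingers, y is the line along which they close (so a half turn about z gives the same grasp; the last joint's range is limited). The gripper opens to 94 mm and grips with 3 to 60 N. Pads are 16 mm wide; open, the fingers measure 119 mm over their backs; the gripper's body (75 mm by 177 mm) begins 78 mm behind the grasp point.
Start: joints at [-1.401, 0.276, 1.505, -0, 1.361, -0.121], TCP at [0.165, -0.551, 0.303] pointing down, gripper open.
Joint ranges: [-2.89, 2.89], [-0.75, 2.08], [0.22, 2.7], [-1.18, 4.32], [0.11, 2.71], [-2.7, 2.7]. Speed limits (rad/s): [2.57, 2.57, 3.14, 3.14, 3.14, 3.14].

INTERFACE

Orientations are given as a rotation vector (axis times angle).
In Python, from station import manip, cams gives the robot as it stands.
- The arm moves only by the tool step_arm, never from a script. Its argument "moves" is a list of rows, each a list of 7 numbers: the closure, from 0 (fully open) to 1 (shut), then the shift along the tool's x, y, z in m, then the turn, a rotation vector about the tool's x, y, z in rad. In form: [[grip, tx, ty, tz, wx, wy, wz], ...]. A call has 1 to 20 rows; each row shifts and turns the commanded pose from where the row before left it, along the tool's axes as they then stand; what a row does not reach is not made up. A row lasts 1/12 s, in which the tool goes at most 41.7 mm and 7.16 degrees, less where a joint would pass 70% of its speed; a pose out of reach is approached as far as the arm can. A call with a gripper value outside its range is refused whole. The fingers move at their own pace and stop on an object; the grip force is fixed at half the most. Time passes only in rows, so rows that do not move let the fingers close. It gives the time, the measured TCP pose, the force, the opening and the grip force at its end, in the units of the state.
- manip.observe(): the state, without advancing time (a new reading comes with each control period).
- cams.grab_frame(name): name is "scene" or "top" or "wrist"; returns a dict with "color" (400x640x3 uint8, red, green, blue), "vfov" (degrees; the focal length in pixels is half the picture's height over the tangent of half this angle, whatever the lens; pixels are square), "cx", "cy" (the principal point, pixels), "R" (3x3) and "t" (3): a world point X has camera coordinates R X + t; the wrist camera has in their place "tool_from_camera" (4x4, takes a point from camera to tool coordinates, whose origin is the TCP and whose axes are the flange's). Camera axes: x right, y down, z forward; pixel columns grow to the right and rows downward; lengths in m; the calibration is good to about 2 mm. A picture is of the moment at which its call begins: read the wrist's pose just before it. There is no depth.
- manip.hand_in(): hands the job in; it is judged then, once.
The state is a dict: "time": time; "joint_positions": joint angles; "joint_velocities": joint speeds; "joint_efforts": joint torques, N m; "position": TCP position; "tcp_rot": TCP orientation; "wrist_force": force on the tool from outside, world axes, zero at the start; "moment": the same for the moment, N m; "gripper_width": opening from 0.0 (shut) to 1.0 (fully open); "grasp_force": force on a finger pad.
Only numpy, scipy, OpenCV 4.12 (cv2) and the standard library are available. Lean on these libraries where they do the work, as an engineer would, in place of code of your own. Each camera call takes 0.05 s, during which the arm holds its last target. There are 200 camera calls.

## Working session

There is one attempt and no reset: what is moved stays moved. The work goes in short steps, Python scripts to look and compute and a tool call to move; the robot and the scene stay as the last step left them, time stands still between calls to the robot, and variables do not carry over. Pictures are saved under pics/ and viewed, at most 10 in all, crops included, and the job is handed in when it is done.

Besides the shell and the picture viewer there is one more tool, called after "Request:" as name([rows], argument=value, ...), one row to a line, values as JSON. step_arm: Moves the arm, as the interface text tells. Its arguments: {"type":"object","properties":{"moves":{"type":"array"}},"required":["moves"]}

```bash
mkdir -p pics; python3 - <<'E'
from station import manip, cams
import cv2
s=manip.observe(); print(s)
for n in("scene","top"):
    f=cams.grab_frame(n); print(n,f["vfov"],f["cx"],f["cy"],f["R"],f["t"])
    cv2.imwrite(f"pics/{n}0.png",f["color"][:,:,::-1])
E
```

```text
{'time': 0.0, 'joint_positions': array([-1.40101468e+00,  2.76572650e-01,  1.50614115e+00, -5.10544310e-07,
        1.36071486e+00, -1.20993299e-01]), 'joint_velocities': array([ 0.00063115,  0.00227763,  0.00112272, -0.00058749, -0.00077945,
       -0.00104531]), 'joint_efforts': array([ 2.27801749e-03, -4.04576111e+01, -2.37225831e+01,  7.06220395e-02,
        3.45845881e-02, -1.24029616e-04]), 'position': array([ 0.16477803, -0.55045585,  0.30181415]), 'tcp_rot': array([-3.10663225e+00, -4.54875082e-01,  7.10883044e-05]), 'wrist_force': array([ 0.60986007, -0.7224162 ,  0.81178456]), 'moment': array([-0.03209943,  0.00972744,  0.03420185]), 'grasp_force': 0.0, 'gripper_width': 0.9997071174743711}
scene 52.97603817463448 317.9215977575294 198.50324331317728 [[-0.84467142 -0.53510177 -0.01400998]
 [-0.41951511  0.67801767 -0.60357196]
 [ 0.33247144 -0.50394259 -0.79718543]] [0.47951302 0.25693266 0.86241692]
top 45.89706374987657 319.70178425488797 203.95899174517226 [[ 0.00125353 -0.99997991  0.0062133 ]
 [-0.99909419 -0.00151665 -0.04252647]
 [ 0.04253504 -0.00615437 -0.99907602]] [0.0154168  0.56680165 1.05144887]
```

View pics/scene0.png

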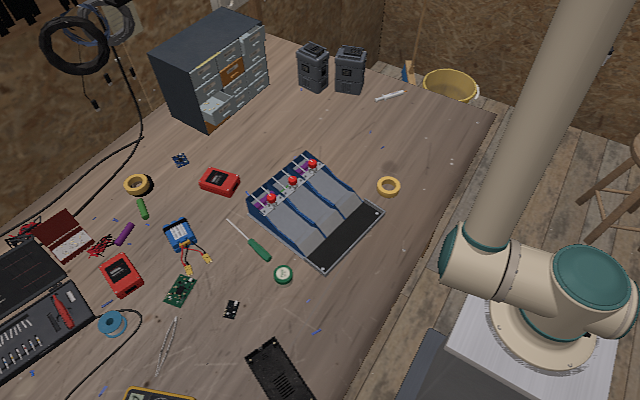

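View pics/top0.png

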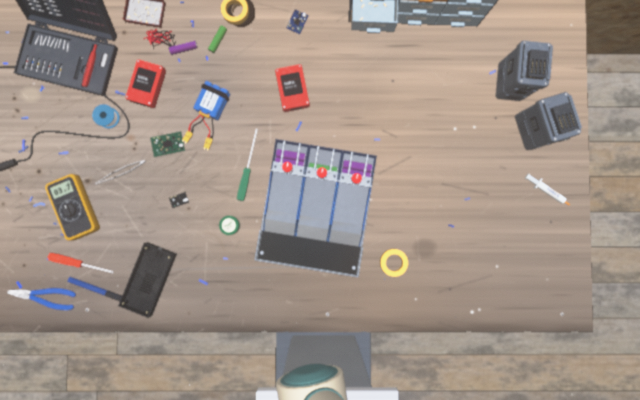

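The green cell is in the middle lane. In the top view its knob is at about (322,173), with the purple-lane knobs at (288,167) and (357,179). In the scene view the three knobs are at (292,181), (271,198) and (313,164).

```bash
cat > h.py <<'E'
import numpy as np, cv2
from station import manip, cams
from scipy.spatial.transform import Rotation as Ro
def cam(f,T=None):
    k=200/np.tan(np.radians(f["vfov"]/2)); K=np.array([[k,0,f["cx"]],[0,k,f["cy"]],[0,0,1]])
    if "R" in f: R,t=np.array(f["R"]),np.array(f["t"])
    else:
        M=np.linalg.inv(T@np.array(f["tool_from_camera"])); R,t=M[:3,:3],M[:3,3]
    return K@np.c_[R,t]
def grab(n):
    s=manip.observe(); T=np.eye(4); T[:3,:3]=Ro.from_rotvec(s["tcp_rot"]).as_matrix(); T[:3,3]=s["position"]
    f=cams.grab_frame(n); return f["color"],cam(f,T)
def plane(P,uv,z):
    H=P[:,[0,1,3]].copy(); H[:,2]+=P[:,2]*z; q=np.linalg.solve(H,[*uv,1]); return q[:2]/q[2]
def tri(P1,a,P2,b):
    X=cv2.triangulatePoints(P1,P2,np.float64(a).reshape(2,1),np.float64(b).reshape(2,1)); return (X[:3]/X[3]).ravel()
def blobs(img,lo,hi,amin,box=None):
    h=cv2.cvtColor(img,cv2.COLOR_RGB2HSV).astype(int); h[...,0]=(h[...,0]+90)%180  # hue shifted by 90 (red=90)
    m=cv2.inRange(h.astype(np.uint8),lo,hi)
    if box: z=np.zeros_like(m); x0,y0,x1,y1=box; z[y0:y1,x0:x1]=m[y0:y1,x0:x1]; m=z
    n,l,s,c=cv2.connectedComponentsWithStats(m)
    return [(c[i].round(1),s[i].tolist()) for i in range(1,n) if s[i,4]>=amin]
E
python3 - <<'E'
from h import *
a,Pa=grab("scene"); b,Pb=grab("top")
A=blobs(a,(80,140,90),(98,255,255),15,(240,140,340,220)); B=blobs(b,(80,140,90),(98,255,255),15,(260,135,390,200))
print(A,B)
ka=sorted([x[0] for x in A],key=lambda c:c[0]); kb=sorted([x[0] for x in B],key=lambda c:c[0])
if len(ka)==len(kb):
    for p,q in zip(ka,kb): print(tri(Pa,p,Pb,q), plane(Pb,q,.082),plane(Pa,p,.082))
print("green",blobs(b,(125,60,60),(170,255,255),8,(260,135,390,200)),blobs(a,(125,60,60),(170,255,255),8,(240,140,340,220)))
big=np.vstack([cv2.resize(a[140:280,235:395],(800,700))[:,:,::-1][::1][:0],cv2.resize(b[130:285,245:390],(561,600),interpolation=cv2.INTER_CUBIC)[:,:,::-1]]) if 0 else cv2.resize(b[130:280,245:390],(580,600),interpolation=cv2.INTER_CUBIC)[:,:,::-1]
cv2.imwrite("pics/topz.png",big)
E
```

```text
[(array([312.1, 163.3]), [308, 159, 9, 10, 59]), (array([292.4, 180. ]), [288, 176, 9, 9, 61]), (array([271. , 197.8]), [267, 193, 9, 10, 69])] [(array([287. , 166.7]), [283, 162, 9, 10, 56]), (array([321.4, 172.6]), [318, 168, 8, 9, 51]), (array([355.9, 178.1]), [352, 173, 9, 10, 56])]
[0.64383655 0.0866376  0.07819298] [0.64235614 0.08571057] [0.64326402 0.08956548]
[0.63131175 0.01372071 0.07879714] [0.63000502 0.01313454] [0.63099803 0.01657879]
[ 0.61982001 -0.05929952  0.07871176] [ 0.61850257 -0.05964272] [ 0.61953632 -0.0560302 ]
green [(array([311.1, 164.6]), [309, 163, 5, 4, 17]), (array([322.7, 166.3]), [317, 165, 12, 5, 29]), (array([334.1, 168.6]), [332, 167, 5, 4, 17])] [(array([282. , 190.1]), [280, 189, 5, 3, 8])]
```

View pics/topz.png

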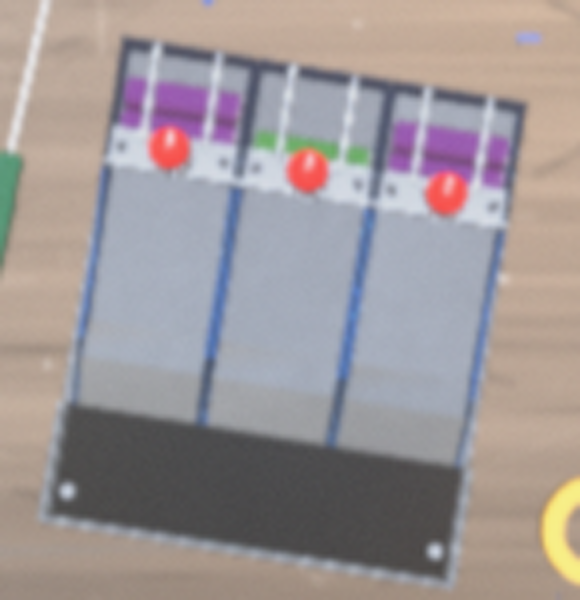

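The zoomed top view confirms the green cell sits in the middle lane, at about (310,145) in the crop and behind its knob. The bin is turned by about -9.3°, so I'm moving above the knob for a wrist view.

Request:
step_arm([
  [0,0.03,-0.02,0,0,0,0],
  [0,0.03,-0.02,0,0,0,0],
  [0,0.03,-0.02,0,0,0,0],
  [0,0.03,-0.02,0,0,0,0],
  [0,0.03,-0.02,0,0,0,0],
  [0,0.03,-0.02,0,0,0,0],
  [0,0.03,-0.02,0,0,0,0],
  [0,0.03,-0.02,0,0,0,0],
  [0,0.03,-0.02,0,0,0,0],
  [0,0.03,-0.02,0,0,0,0],
  [0,0.03,-0.02,0,0,0,0],
  [0,0.03,-0.02,0,0,0,0],
  [0,0.03,-0.02,0,0,0,0],
  [0,0.03,-0.02,0,0,0,0],
  [0,0.03,-0.02,0,0,0,0],
  [0,0.03,-0.02,0,0,0,0],
  [0,0.03,-0.02,0,0,0,0],
  [0,0.03,-0.02,0,0,0,0],
  [0,0.03,-0.02,0,0,0,0],
  [0,0.03,-0.02,0,0,0,0],
])

```text
time: 1.87
position: [0.6258, 0.006, 0.3024]
tcp_rot: [3.108, 0.456, -0.001]
wrist_force: [0.4, 0.2, 0.1]
gripper_width: 0.995
grasp_force: 0.0
```

Request:
step_arm([
  [0.4,0,0,0,0,0,0.12],
  [0.4,0,0,0,0,0,0.12],
  [0.4,0,0,0,0,0,0.12],
  [0.4,0,0,0,0,0,0.12],
  [0.4,0,0,0,0,0,0.12],
  [0.4,0,0,0,0,0,0.12],
  [0.4,0,0,0,0,0,0.08],
  [0.4,0,0,0,0,0,0],
  [0.4,0,0,0,0,0,0],
  [0.4,0,0,0,0,0,0],
])

```text
time: 2.7
position: [0.6249, 0.0044, 0.3025]
tcp_rot: [3.041, -0.788, -0.0]
wrist_force: [-0.4, 0.2, 0.1]
gripper_width: 0.598
grasp_force: 0.0
```

```bash
python3 - <<'E'
from h import *
s=manip.observe(); print(s["time"],s["position"],s["tcp_rot"],s["joint_positions"],s["gripper_width"])
f=cams.grab_frame("wrist"); print(f["tool_from_camera"],f["vfov"],f["cx"],f["cy"])
cv2.imwrite("pics/w1.png",f["color"][:,:,::-1])
E
```

```text
2.7 [0.62493595 0.00436312 0.30248646] [ 3.04090349e+00 -7.88499822e-01 -4.41639347e-04] [-1.04258558e-01  3.51615472e-01  1.39308628e+00 -8.18379696e-05
  1.39718738e+00  1.97397248e+00] 0.598247300225666
[[-3.99013426e-04 -9.72697600e-01 -2.32075891e-01  6.68494787e-02]
 [ 9.99999920e-01 -3.89802722e-04 -8.55462496e-05  1.95826126e-04]
 [-7.25318248e-06 -2.32075907e-01  9.72697678e-01 -8.23387236e-02]
 [ 0.00000000e+00  0.00000000e+00  0.00000000e+00  1.00000000e+00]] 62.53287805863626 324.6418290917438 201.7176534584728
```

View pics/w1.png

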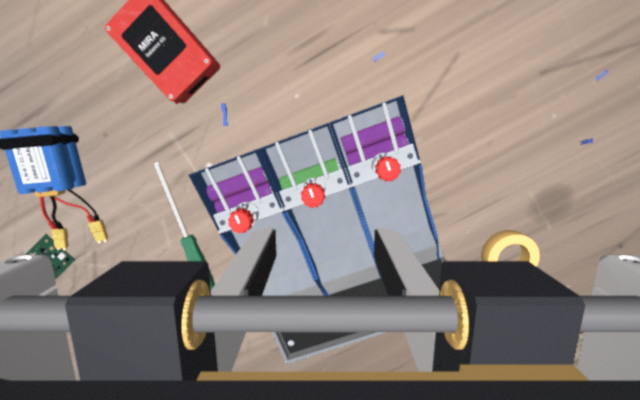

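The wrist view shows the middle (green) knob at about (313,195), clear of the fingers, and the purple-lane knobs at (240,220) and (388,167). Next I'm measuring its position by triangulation.

```bash
python3 - <<'E'
from h import *
w,Pw=grab("wrist"); a,Pa=grab("scene"); b,Pb=grab("top")
red=((80,140,90),(98,255,255))
kw=blobs(w,*red,60,(200,130,430,245)); print(kw)
S=lambda k: sorted([x[0] for x in k],key=lambda c:c[0])
kw,ka,kb=S(kw),S(blobs(a,*red,15,(240,140,340,220))),S(blobs(b,*red,15,(260,135,390,200)))
print(len(ka),len(kb))
for p,u in ((kw,'w'),):
  for i in range(3):
    r=[plane(Pw,kw[i],.082)]
    if len(ka)==3:r+=[tri(Pw,kw[i],Pa,ka[i])]
    if len(kb)==3:r+=[tri(Pw,kw[i],Pb,kb[i])]
    print(*r)
E
```

```text
[(array([387.7, 168.8]), [376, 157, 24, 24, 390]), (array([312.9, 195.3]), [302, 184, 23, 23, 363]), (array([240.9, 220.6]), [229, 209, 24, 24, 379])]
3 1
[0.6428884  0.08599261] [0.64371118 0.08773259 0.07962231]
[0.63088675 0.01345388] [0.6314914  0.01459468 0.07987557]
[ 0.61905237 -0.059248  ] [ 0.61981555 -0.05826016  0.08030693]
```

Request:
step_arm([
  [0.4,0.001,-0.011,0,0,0,0],
  [0.4,0,0,0.025,0,0,0],
  [0.4,0,0,0.025,0,0,0],
  [0.4,0,0,0.025,0,0,0],
  [0.4,0,0,0.02,0,0,0],
  [0.4,0,0,0.01,0,0,0],
  [0.4,0,0,0,0,0,0],
  [0.4,0,0,0,0,0,0],
  [0.4,0,0,0,0,0,0],
])

```text
time: 3.65
position: [0.6323, 0.0136, 0.1991]
tcp_rot: [-3.04, 0.791, -0.004]
wrist_force: [-1.0, -0.2, 0.3]
gripper_width: 0.602
grasp_force: 0.0
```

```bash
python3 - <<'E'
from h import *
s=manip.observe(); print(s["position"],s["tcp_rot"])
w,Pw=grab("wrist"); k=blobs(w,(80,140,90),(98,255,255),60); print(k)
g=np.r_[0.631,0.0137,0.087,1]; q=Pw@g; print("expected",q[:2]/q[2])
cv2.imwrite("pics/w2.png",w[:,:,::-1])
E
```

```text
[0.6323013  0.01359955 0.19908265] [-3.03999094  0.79075376 -0.00433226]
[(array([132.6,  47.7]), [33, 0, 161, 99, 5706]), (array([437.1, 194.3]), [418, 176, 39, 37, 1011]), (array([325.7, 232.8]), [309, 215, 34, 36, 887]), (array([ 15.8, 244.9]), [0, 237, 28, 17, 88]), (array([217.8, 264.5]), [206, 251, 28, 36, 478])]
expected [325.44812257 236.00693961]
```

View pics/w2.png

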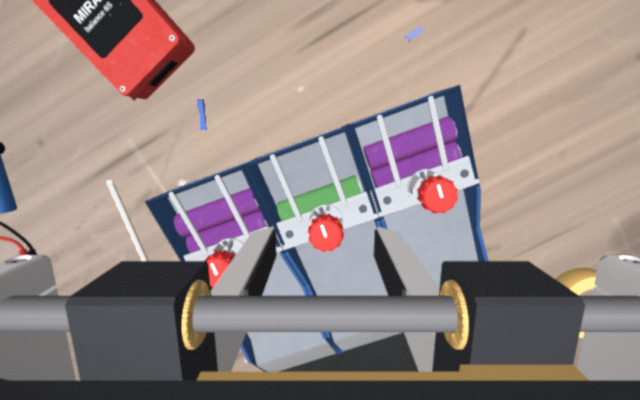

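The green knob is centred between the fingers at (325,233), as predicted. Descending and gripping it.

Request:
step_arm([
  [0.4,0,0,0.015,0,0,0],
  [0.4,0,0,0.014,0,0,0],
  [0.4,0,0,0,0,0,0],
  [0.4,0,0,0,0,0,0],
  [1,0,0,0,0,0,0],
  [1,0,0,0,0,0,0],
  [1,0,0,0,0,0,0],
  [1,0,0,0,0,0,0],
  [1,0,0,0,0,0,0],
  [1,0,0,0,0,0,0],
  [1,0,0,0,0,0,0],
  [1,0,0,0,0,0,0],
])

```text
time: 4.7
position: [0.6314, 0.0136, 0.169]
tcp_rot: [-3.04, 0.791, -0.001]
wrist_force: [1.0, 0.5, 1.1]
gripper_width: 0.219
grasp_force: 30.0
```

Request:
step_arm([
  [1,0,0,-0.005,0,0,0],
  [1,0,0,-0.005,0,0,0],
  [1,0,0,-0.005,0,0,0],
  [1,0,0,-0.003,0,0,0],
  [1,0,0,0,0,0,0],
  [1,0,0,0,0,0,0],
  [1,0,0,0,0,0,0],
])

```text
time: 5.28
position: [0.6313, 0.0136, 0.1862]
tcp_rot: [-3.04, 0.791, -0.0]
wrist_force: [3.1, 1.0, -8.1]
gripper_width: 0.218
grasp_force: 30.0
```

Request:
step_arm([
  [1,0,0,0,0,0,-0.1],
  [1,0,0,0,0,0,-0.1],
  [1,0,0,0,0,0,-0.1],
  [1,0,0,0,0,0,-0.1],
  [1,0,0,0,0,0,-0.1],
  [1,0,0,0,0,0,-0.1],
  [1,0,0,0,0,0,-0.1],
  [1,0,0,0,0,0,-0.1],
  [1,0,0,0,0,0,-0.1],
  [1,0,0,0,0,0,-0.1],
  [1,0,0,0,0,0,-0.1],
  [1,0,0,0,0,0,-0.1],
  [1,0,0,0,0,0,-0.1],
  [1,0,0,0,0,0,0],
  [1,0,0,0,0,0,0],
  [1,0,0,0,0,0,0],
])

```text
time: 6.62
position: [0.6313, 0.0138, 0.1864]
tcp_rot: [-2.9, -1.206, -0.0]
wrist_force: [3.7, 1.6, -7.8]
gripper_width: 0.218
grasp_force: 30.0
```

```bash
python3 - <<'E'
from h import *
s=manip.observe(); print(s["wrist_force"],s["moment"],s["position"],2*np.arctan2(s["tcp_rot"][1],s["tcp_rot"][0]))
E
```

```text
[ 3.70658809  1.55418618 -7.83706534] [ 0.47227754 -0.68207008 -0.16304378] [0.63129306 0.01376664 0.1864407 ] -5.494904610320134
```

Request:
step_arm([
  [1,0,0,0.002,0,0,0],
  [1,0,0,0.002,0,0,0],
  [1,0,0,0,0,0,0],
  [1,0,0,0,0,0,0],
  [0.6,0,0,0,0,0,0],
  [0.6,0,0,0,0,0,0],
  [0.6,0,0,0,0,0,0],
  [0.6,0,0,0,0,0,0],
  [0.6,0,0,-0.02,0,0,0],
  [0.6,0,0,-0.03,0,0,0],
  [0.6,0,0,-0.03,0,0,0],
  [0.6,0,0,0,0,0,0],
  [0.6,0,0,0,0,0,0],
])

```text
time: 7.7
position: [0.6319, 0.0131, 0.2652]
tcp_rot: [2.897, 1.209, 0.006]
wrist_force: [0.2, 0.3, -0.3]
gripper_width: 0.399
grasp_force: 0.0
```

```bash
python3 - <<'E'
from h import *
s=manip.observe(); print(s["time"],s["wrist_force"],s["position"],s["tcp_rot"],s["gripper_width"])
w,Pw=grab("wrist"); a,Pa=grab("scene")
red=((80,140,90),(98,255,255))
kw=blobs(w,*red,60); ka=blobs(a,*red,15,(240,140,340,220)); print(kw,ka)
print("green",blobs(a,(125,60,60),(170,255,255),8,(240,140,390,280)))
cv2.imwrite("pics/w3.png",w[:,:,::-1])
E
```

```text
7.7 [ 0.16608029  0.32925177 -0.32437914] [0.63192247 0.01312055 0.26522713] [2.8966312  1.20893417 0.00614532] 0.3994129900884406
[(array([413. ,  20.1]), [371, 0, 90, 54, 2526]), (array([267.7, 132.6]), [254, 119, 29, 28, 531]), (array([322.5, 210.3]), [309, 196, 27, 29, 531])] [(array([312.1, 163.3]), [308, 159, 9, 10, 59]), (array([292.1, 176.6]), [288, 172, 9, 10, 64]), (array([271.1, 197.8]), [267, 193, 9, 10, 70])]
green [(array([320.6, 212.7]), [310, 204, 21, 19, 152]), (array([259.1, 249.3]), [248, 239, 24, 23, 197]), (array([282.8, 272.2]), [274, 265, 19, 15, 95])]
```

View pics/w3.png

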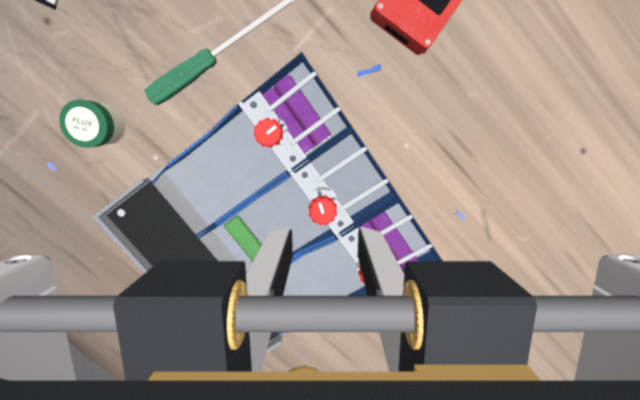

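The cell has rolled down to the lip, at about (240,240), and the green knob's mark at (320,208) has turned relative to its neighbours. Next I'm lining the tool up with the lane and stepping forward to measure the cell and the pin height.

Request:
step_arm([
  [0.6,0,0,0,0,0,0.119],
  [0.6,0,0,0,0,0,0.119],
  [0.6,0,0,0,0,0,0.119],
  [0.6,0,0,0,0,0,0.119],
  [0.6,0,0,0,0,0,0.119],
  [0.6,0,0,0,0,0,0.119],
  [0.6,0,0,0,0,0,0.119],
  [0.6,0,0,0,0,0,0.118],
  [0.6,-0.03,0,0,0,0,0],
  [1,-0.03,0,0,0,0,0],
  [1,-0.03,0,0,0,0,0],
  [1,-0.03,0,0,0,0,0],
  [1,0,0,0,0,0,0],
  [1,0,0,0,0,0,0],
  [1,0,0,0,0,0,0],
  [1,0,0,0,0,0,0],
])

```text
time: 9.13
position: [0.5138, 0.0323, 0.2622]
tcp_rot: [3.131, -0.252, 0.0]
wrist_force: [1.3, -0.1, -0.5]
gripper_width: 0.006
grasp_force: 0.0
```

```bash
python3 - <<'E'
from h import *
s=manip.observe(); print(s["time"],s["position"],s["tcp_rot"],s["gripper_width"],s["joint_positions"])
w,Pw=grab("wrist"); a,Pa=grab("scene")
red=((80,140,90),(98,255,255)); gr=((125,60,60),(170,255,255))
kw=blobs(w,*red,60); ka=blobs(a,*red,15,(240,140,340,220)); print(kw,ka)
gw=blobs(w,*gr,100); ga=blobs(a,*gr,40,(290,180,390,240)); print(gw,ga)
S=lambda k: sorted([x[0] for x in k],key=lambda c:c[0])
if len(kw)>=3:
  for p,q in zip(S([k for k in kw if 200<k[1][4]<3000][:3]),S(ka)): print(tri(Pw,p,Pa,q))
c=np.array([.631,.0137]); y=np.radians(-9.31); Rb=np.array([[np.cos(y),-np.sin(y)],[np.sin(y),np.cos(y)]]); o=c-Rb@[.092,0]; print("trough",o)
for k in gw:
  p=plane(Pw,k[0],.027); print(k[0],p,"bin",Rb.T@(p-o), tri(Pw,k[0],Pa,ga[0][0]) if ga else "")
cv2.imwrite("pics/w4.png",w[:,:,::-1])
E
```

```text
9.1333 [0.51379496 0.03234561 0.26221014] [ 3.13120876e+00 -2.51651930e-01  2.77664307e-04] 0.006491896790593555 [-7.21806961e-02  2.12814058e-01  1.69685568e+00 -3.06510852e-04
  1.23174846e+00  1.65911069e+00]
[(array([34.6,  8.6]), [32, 0, 7, 15, 67]), (array([324.6,  47. ]), [309, 30, 31, 35, 744]), (array([224.5,  51.2]), [209, 32, 32, 37, 736]), (array([423.4,  51.4]), [408, 33, 32, 36, 738])] [(array([292.1, 176.6]), [288, 172, 9, 10, 64]), (array([271. , 197.8]), [267, 193, 9, 10, 69])]
[(array([150.7, 117.4]), [140, 77, 23, 80, 1549]), (array([323.9, 166.5]), [292, 158, 65, 18, 1160]), (array([142.4, 213.9]), [116, 195, 49, 43, 824])] [(array([320.6, 212.7]), [310, 204, 21, 19, 151])]
[0.6443379  0.08747021 0.07847821]
[0.63251759 0.01352114 0.09089878]
trough [0.54021187 0.0285834 ]
[150.7 117.4] [0.61088265 0.18097494] bin [0.04508657 0.16181701] [0.54235192 0.10867812 0.14875508]
[323.9 166.5] [0.53960186 0.02867928] bin [-6.17487646e-04 -4.06739434e-06] [0.54000136 0.02933423 0.02441875]
[142.4 213.9] [0.5217709  0.21542855] bin [-0.04842513  0.18140063] [0.51296283 0.12060699 0.16207548]
```

View pics/w4.png

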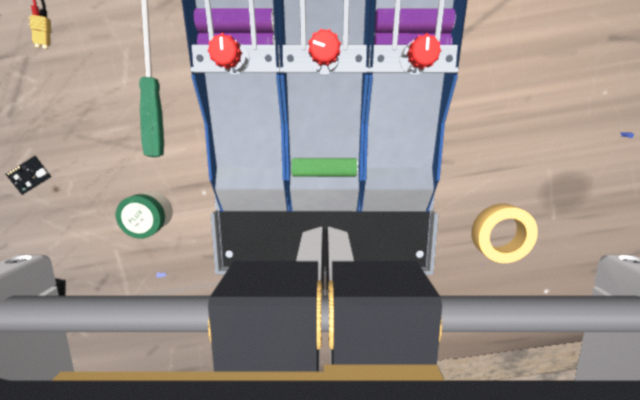

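The wrist view shows the cell lying straight across the trough at (324,166), bin x ≈ -0.6 mm and z ≈ 24 mm. The green knob is at (324,47) and reads about 12.4 mm up with its mark turned, so the pin is parked. I'm going behind the cell with a slight tilt so the fingertip leads.

Request:
step_arm([
  [1,0.033,0,0,0,0,0],
  [1,0.034,0,0,0,0,0],
  [1,0,0,0,0,-0.075,0],
  [1,0,0,0,0,-0.075,0],
  [1,0.004,0,0.026,0,0,0],
  [1,0.004,0,0.026,0,0,0],
  [1,0.004,0,0.026,0,0,0],
  [1,0.004,0,0.026,0,0,0],
  [1,0.002,0,0.013,0,0,0],
  [1,0,0,0,0,0,0],
  [1,0,0,0,0,0,0],
  [1,0,0,0,0,0,0],
  [1,0,0,0,0,0,0],
])

```text
time: 10.32
position: [0.5804, 0.0217, 0.1456]
tcp_rot: [-3.111, 0.25, 0.229]
wrist_force: [-0.1, -0.1, 0.7]
gripper_width: 0.004
grasp_force: 0.0
```

```bash
cat >> h.py <<'E'
def tip():
    s=manip.observe(); R=Ro.from_rotvec(s["tcp_rot"]).as_matrix(); y=-.1625
    B=np.array([[np.cos(y),np.sin(y),0],[-np.sin(y),np.cos(y),0],[0,0,1]])
    f=lambda v:(B@(s["position"]+R@np.array(v)-[.5402,.0286,0])*1000).round(1)
    print(s["time"],"tip",f([0,0,.097]),"front",f([-.008,0,.097]),"back",f([.008,0,.097]),"F",(B@s["wrist_force"]).round(1))
E
python3 -c "from h import *; tip()"
```

```text
10.3167 tip [26.5 -0.3 49.6] front [18.6 -0.3 50.8] back [34.4 -0.3 48.4] F [-0.1 -0.1  0.7]
```

Request:
step_arm([
  [1,0.0005,0,0.0125,0,0,0],
  [1,0.0005,0,0.0125,0,0,0],
  [1,0,0,0,0,0,0],
  [1,-0.0025,0,0.0023,0,0,0],
  [1,-0.0025,0,0.0023,0,0,0],
  [1,0,0,0,0,0,0],
  [1,0,0,0,0,0,0],
  [1,0,0,0,0,0,0],
])

```text
time: 10.98
position: [0.5712, 0.0232, 0.1162]
tcp_rot: [-3.111, 0.25, 0.232]
wrist_force: [-0.4, 0.5, 0.6]
gripper_width: 0.008
grasp_force: 0.2
```

```bash
python3 -c "from h import *; tip()"
```

```text
10.9833 tip [17.  -0.4 20.3] front [ 9.1 -0.4 21.5] back [24.9 -0.3 19.1] F [-0.5  0.5  0.6]
```

Request:
step_arm([
  [1,-0.0043,0,-0.0015,0,0,0],
  [1,-0.0043,0,-0.0015,0,0,0],
  [1,-0.0043,0,-0.0015,0,0,0],
  [1,0,0,0,0,0,0],
])

```text
time: 11.32
position: [0.5582, 0.0253, 0.1227]
tcp_rot: [-3.111, 0.249, 0.234]
wrist_force: [-0.5, -1.1, 0.0]
gripper_width: 0.002
grasp_force: 0.0
```

```bash
python3 - <<'E'
from h import *
tip()
a,Pa=grab("scene"); print(blobs(a,(125,60,60),(170,255,255),20,(290,180,390,250)))
E
```

```text
11.3167 tip [ 3.8 -0.4 26.7] front [-4.1 -0.4 27.9] back [11.8 -0.4 25.5] F [-0.3 -1.2  0. ]
[(array([324.1, 214.3]), [314, 205, 21, 20, 165])]
```

Request:
step_arm([
  [1,-0.0041,0,-0.0004,0,0,0],
  [1,-0.0041,0,-0.0004,0,0,0],
  [1,-0.0041,0,-0.0004,0,0,0],
  [1,0,0,0,0,0,0],
])

```text
time: 11.7
position: [0.5458, 0.0273, 0.1251]
tcp_rot: [-3.111, 0.249, 0.237]
wrist_force: [0.5, -0.8, 0.7]
gripper_width: 0.007
grasp_force: 0.0
```

```bash
python3 - <<'E'
from h import *
tip()
a,Pa=grab("scene"); g=blobs(a,(125,60,60),(170,255,255),20,(290,180,390,270)); print(g)
for x in (0,-10,-13,-20,-25,-30,-60):
    z=24 if x==0 else min(33,24-.53*x) if x>-26 else 30 if x>-40 else 13
    y=-.1625; q=Pa@np.r_[.5402+np.cos(y)*x/1e3,.0286+np.sin(y)*x/1e3,z/1e3,1]; print(x,z,(q[:2]/q[2]).round(1))
E
```

```text
11.7 tip [-8.9 -0.5 29.2] front [-16.8  -0.5  30.4] back [-1.  -0.4 28. ] F [ 0.7 -0.7  0.7]
[(array([332.1, 222. ]), [322, 212, 21, 21, 178])]
0 24 [320.9 212.5]
-10 29.3 [323.9 213.5]
-13 30.89 [324.8 213.7]
-20 33 [327.  214.8]
-25 33 [328.5 215.9]
-30 30 [330.  217.7]
-60 13 [339.2 228.1]
```

The cell is over the crest and rolling down. I'll raise the hand and let the cell settle.

Request:
step_arm([
  [1,0,0,-0.02,0,0,0],
  [1,0,0,-0.03,0,0,0],
  [1,0,0,-0.04,0,0,0],
  [1,0,0,-0.04,0,0,0],
  [1,0,0,0,0,0,0],
  [1,0,0,0,0,0,0],
  [1,0,0,0,0,0,0],
  [1,0,0,0,0,0,0],
  [1,0,0,0,0,0,0],
  [1,0,0,0,0,0,0],
  [1,0,0,0,0,0,0],
  [1,0,0,0,0,0,0],
  [1,0,0,0,0,0,0],
  [1,0,0,0,0,0,0],
  [1,0,0,0,0,0,0],
  [1,0,0,0,0,0,0],
  [1,0,0,0,0,0,0],
  [1,0,0,0,0,0,0],
  [1,0,0,0,0,0,0],
  [1,0,0,0,0,0,0],
])

```text
time: 13.42
position: [0.5664, 0.0239, 0.2536]
tcp_rot: [-3.111, 0.25, 0.234]
wrist_force: [-0.7, -0.0, -0.3]
gripper_width: 0.004
grasp_force: 0.0
```

```bash
python3 - <<'E'
from h import *
tip()
B=lambda p:(np.array([[np.cos(.1625),-np.sin(.1625)],[np.sin(.1625),np.cos(.1625)]])@(p-[.5402,.0286])*1000).round(1)
for i in range(2):
    a,Pa=grab("scene")
    for k in blobs(a,(125,60,60),(170,255,255),20,(290,180,390,270)): print(k,B(plane(Pa,k[0],.015)))
cv2.imwrite("pics/s5.png",cv2.resize(a[140:280,235:395],(685,600))[:,:,::-1])
w,Pw=grab("wrist")
for k in blobs(w,(80,140,90),(98,255,255),60): print("knob",k,B(plane(Pw,k[0],.094)))
E
```

```text
13.4167 tip [ 12.1  -0.4 157.7] front [  4.2  -0.4 158.9] back [ 20.   -0.4 156.5] F [-0.6 -0.1 -0.3]
(array([352.4, 238.3]), [342, 228, 22, 22, 174]) [-103.6    2.4]
(array([352.4, 238.3]), [342, 228, 22, 22, 173]) [-103.6    2.4]
knob (array([ 8.7, 16.6]), [0, 0, 16, 28, 120]) [134.2 194.4]
knob (array([218.9,  88. ]), [202, 71, 34, 34, 784]) [92.8 69.8]
knob (array([429.4,  88.4]), [413, 71, 34, 35, 799]) [ 92.8 -69.9]
knob (array([324.7,  89.4]), [309, 73, 32, 34, 752]) [92.  -0.4]
```

View pics/s5.png

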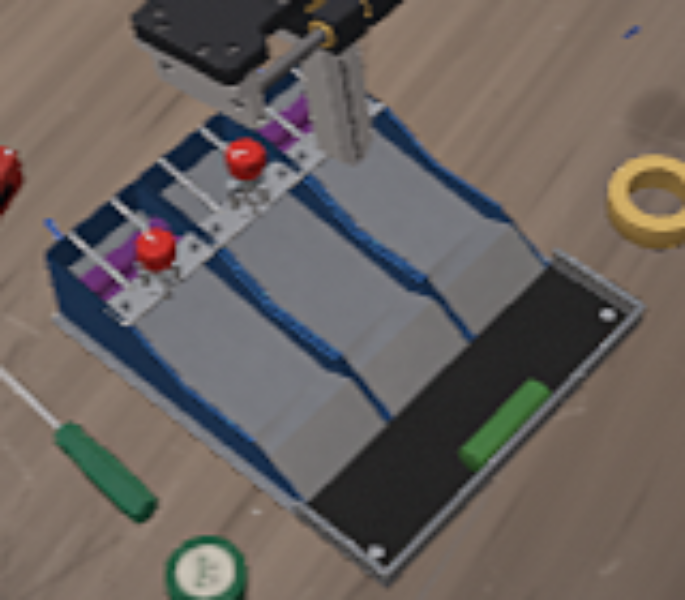

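The cell lies still in the tray against the front wall, at crop (505,425), bin x ≈ -104 mm. The knob is raised and the arm is clear, so I'm handing in.

```bash
python3 -c "
from station import manip
print(manip.hand_in())"
```

```text
the job is handed in; nothing more can be done
None
```

I handed the job in at about 13.5 s: the green cell is at rest in the front tray, the green pin is parked in its notch, and both purple lanes and the things beside the bin look undisturbed; no verdict was returned.

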